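# Open the bayonet-capped disposal bin and post the spent batteries

### The arm

A 6-joint arm with a two-finger parallel gripper is mounted at the origin on the work surface. World frame = base frame: x ahead of the robot, y to its left, z up, the work surface at z = 0. Lengths are in mm, angles in rad, forces in N, time in s.
With the tool pointing down it reaches from about 350 to 775 mm from the base axis. Payload 7.3 kg.
Tool frame: the origin (TCP) lies at the very end of the fingers, on their centre line; the grasp point (between the pads) lies 19 mm behind it; z points along the fingers, y is the direction in which the jaws open and shut (so a half turn about z gives the same grasp; the last joint's range is limited). The gripper opens to 92 mm and grips with 3 to 60 N. Pads are 19 mm wide; open, the fingers measure 130 mm over their backs; the gripper's body (75 mm by 190 mm) begins 47 mm behind the grasp point.
Start: joints at [1.013, 0.342, 1.524, -0, 1.275, -0.146], TCP at [210.124, 481.137, 226.741] pointing down, gripper open.
Joint ranges: [-2.53, 2.53], [-0.77, 2.02], [0.04, 2.7], [-1, 4.14], [0.28, 2.66], [-3.11, 3.11]. Speed limits (rad/s): [2.57, 2.57, 3.14, 3.14, 3.14, 3.14].

### API

Orientations are given as a unit quaternion [w, x, y, z].
In Python, from cell import ctrl gives the robot as it stands.
- The arm moves only by the tool drive_tool, never from a script. Its argument "commands" is one flat list of numbers, 4 for each row, row after row: the shift along the world's x, y, z in mm, then the turn about the world's z in rad. In form: [dx, dy, dz, yaw, dx, dy, dz, yaw, ...]. A call has 1 to 8 rows; each row is the pose to reach, as a shift and turn from the pose measured when the call began; what a row does not reach only later rows make up. A row lasts 1/12 s, in which the tool goes at most 41.7 mm and 7.16 degrees, less where a joint would pass 70% of its speed; a pose out of reach is approached as far as the arm can. A call with a gripper value outside its range is refused whole. "hand" is the gripper command: -1 is fully open, 1 is shut, values between are in proportion, set as the call begins (left out, the last holds). The fingers move at their own pace and stop on an object; "force" is the grip in N (left out, the last holds). Time passes only in rows, so rows that repeat a pose let the fingers close. It gives the time, the measured TCP pose, the force and the opening at its end, in the units of the state.
- ctrl.read_state(): the state, without advancing time (a new reading comes with each control period).
- ctrl.read_camera(name): name is "scene" or "top" or "wrist"; returns a dict with "color" (420x560x3 uint8, blue, green, red), "range_z" (420x560 float32, mm along the optical axis (not along the pixel's ray), 0 where there is no reading), "fx", "fy", "cx", "cy" (pixels), "eye" and "orientation" of the camera in the world; the wrist camera has in their place "T_tool_cam" (4x4, takes a point from camera to tool coordinates, whose origin is the TCP and whose axes are the flange's). Camera axes: x right, y down, z forward; pixel columns grow to the right and rows downward; lengths in mm; the calibration is good to about 2 mm. A picture is of the moment at which its call begins: read the wrist's pose just before it.
- ctrl.job_done(): hands the job in, once; it reports no verdict.
Trained networks look in a picture, given as the dict that the camera call returned (one of the last four; its "shot" number tells which), for a name from the list of things; names that differ only in an ending like _2 or _b are one class to them, and where a whole thing is asked for, a point or a joint stands for the part that bears it (a point fixed in the world has none). Each returns a list of dicts, best first, with "p" (0 to 1); they miss things now and then, are a little off and sometimes report something else, mostly with a low value. They report only what shows in the picture. A call takes as long as a camera call. They do not tell look-alikes from the thing itself.
- ctrl.recognise(picture, target): "xy" ([column, row] in pixels, amid what is visible of it).
The state is a dict: "clock": time; "qpos": joint angles; "dq": joint speeds; "joint_efforts": joint torques, N m; "tcp_pos": TCP position; "tool_rot": TCP orientation; "contact_force": force on the tool from outside, world axes, zero at the start; "wrist_torque": the same for the moment, N m; "gripper_width": finger opening in mm.
Only numpy, scipy, OpenCV 4.12 (cv2) and the standard library are available. Lean on these libraries where they do the work, as an engineer would, in place of code of your own. Each camera call takes 0.05 s, during which the arm holds its last target.

### The job

Open the battery disposal bin: press its release button fully down, turn the round cap a quarter turn anticlockwise by its bar grip, lift it off and lay it in the middle of the black mat, grip upwards. Then push all the spent block batteries on the bench through the bin's sprung flap, so that every one is inside and the flap has swung shut. Leave the spool, bottle, board and pliers where they are.

Things in the scene. Friction and masses are not known exactly. Their poses are not given: they have to be found in the camera images.
- bin: Grey square battery bin, fixed, 190 x 190 mm, 190 mm high to its flat lid plate. Origin: centre of its underside; z up. In the lid a centred mouth, 66 mm (x) by 102 mm (y), closed by a sprung flap just under the 4 mm plate. Aluminium claws around the mouth, up to 14 mm above the lid and 64 mm or more from its centre, hold the cap's lugs. Inside, 178 mm wide, the floor slopes down towards +x.
- bin_mouth (a point): Centre of the mouth, on the bin's lid plate (190 mm above the bench); axes as the bin's.
- flap (a joint): Sprung flap closing the mouth, a 62 x 98 mm plate hinged along the mouth's +x edge (bin's axes), swinging down. 0 = shut, up to 1.4 rad open. Its spring (about 0.05 N m shut, 0.1 open) carries a battery's weight, so push the battery through with the fingers, which fit best spread along y. Let go with the fingertips some 45 mm below the lid: the battery slides in and the flap shuts itself.
- release (a joint): Black push button, 22 mm across, near the +x +y corner of the bin's lid, with the locking pin beside it. 0 = up (cap locked), 0.010 m = fully down (cap free to turn; at least 0.008 is needed). Takes about 4 N, has no spring, and stays where it is pushed.
- release_top (a point): Centre of the button's top face, 18 mm above the lid while it is up, 8 mm when fully down; 106 mm from the mouth's centre.
- cap: Round grey bayonet cap over the mouth: disc 124 mm across, 10 mm thick, two steel lugs to 145 mm across, 180 g. Origin: centre of its underside, z up. At the start its x axis is along the bin's x (locked). With the button down it turns anticlockwise (seen from above) to a stop at about 95 degrees; from 70 to 95 degrees it lifts straight off. About 3 mm of play.
- cap_grip (a point): Centre of the black bar grip on the cap: a bar 80 mm along the cap's x, 20 mm thick along its y, standing 34 mm above the disc; this point is 28 mm above the cap's underside, the bar's top is 43 mm above it.
- mat: Square black rubber mat on the bench, 180 x 180 x 4 mm, fixed; origin: centre of its underside.
- spool: Bystander: full metal spool of solder, 50 mm across, 33 mm high, upright; origin: centre of its underside.
- flux: Bystander: small brown bottle, 32 mm across, 70 mm high; origin: centre of its underside.
- board: Bystander: green circuit board lying flat, 55 x 80 mm, parts up to 15 mm high; origin: centre of its underside.
- pliers: Bystander: pliers lying flat, about 120 mm long, 12 mm high; origin: under the pivot.
- battery1: Spent block battery (may be absent), off-white case with a dark band and two small studs at one end, 46 mm (its x) by 26 mm (its y) by 17 mm (its z), about 45 g; origin: centre of the case. At first it lies on its broad side on the bench.
- battery2: Spent block battery (may be absent), off-white case with a dark band and two small studs at one end, 46 mm (its x) by 26 mm (its y) by 17 mm (its z), about 45 g; origin: centre of the case. At first it lies on its broad side on the bench.
- battery3: Spent block battery (may be absent), off-white case with a dark band and two small studs at one end, 46 mm (its x) by 26 mm (its y) by 17 mm (its z), about 45 g; origin: centre of the case. At first it lies on its broad side on the bench.
- battery4: Spent block battery (may be absent), off-white case with a dark band and two small studs at one end, 46 mm (its x) by 26 mm (its y) by 17 mm (its z), about 45 g; origin: centre of the case. At first it lies on its broad side on the bench.
- battery5: Spent block battery (may be absent), off-white case with a dark band and two small studs at one end, 46 mm (its x) by 26 mm (its y) by 17 mm (its z), about 45 g; origin: centre of the case. At first it lies on its broad side on the bench.
Not all that is in view belongs to the job. What is shaped like the battery1 but turquoise or yellow is not meant.

How it is judged (in metres and radians):
On the way, in this order (a step that is already met when the one before it is completed fails the run):
1. the release button is pressed fully down while the cap is still locked (value of joint release above 0.0078 m and angle between the x axis of cap and the x axis of bin, either way round below 0.5 rad), for 0.1 s.
2. the cap is turned at least 65 degrees while still seated on the bin (angle between the x axis of cap and the x axis of bin, either way round above 1.13 rad and horizontal distance between cap and bin_mouth below 0.012 m and z of cap in the frame of bin_mouth below 0.01 m), for 0.1 s.
3. the cap lies on the mat, grip upwards, let go (horizontal distance between cap and mat below 0.05 m and height (world z) of cap below 0.015 m and angle between cap's own z axis and vertical below 0.1 rad and z of cap_grip in the frame of mat above 0.02 m and linear speed of cap below 0.02 m/s and contact force between cap and the fingers below 0.1 N), for 0.2 s.
At the end, for the whole second after the job is handed in: Every battery present is at rest inside the bin, below the flap (centre less than 165 mm above the bin's underside); the flap is shut (under 0.1 rad); the cap lies flat on the mat, grip upwards, its centre within 50 mm of the mat's centre, at rest and let go (all of step 3 and z of battery1 in the frame of bin between 0 and 0.165 m and linear speed of each of battery1, battery2, battery3, battery4, battery5 below 0.04 m/s and x of battery1 in the frame of bin between -0.092 and 0.092 m and y of battery1 in the frame of bin between -0.092 and 0.092 m and z of battery2 in the frame of bin between 0 and 0.165 m and x of battery2 in the frame of bin between -0.092 and 0.092 m and y of battery2 in the frame of bin between -0.092 and 0.092 m and z of battery3 in the frame of bin between 0 and 0.165 m and x of battery3 in the frame of bin between -0.092 and 0.092 m and y of battery3 in the frame of bin between -0.092 and 0.092 m and z of battery4 in the frame of bin between 0 and 0.165 m and x of battery4 in the frame of bin between -0.092 and 0.092 m and y of battery4 in the frame of bin between -0.092 and 0.092 m and z of battery5 in the frame of bin between 0 and 0.165 m and x of battery5 in the frame of bin between -0.092 and 0.092 m and y of battery5 in the frame of bin between -0.092 and 0.092 m and value of joint flap below 0.1 rad); the robot touches nothing.
It fails at once if the spool is moved by more than 40 mm or knocked over (distance of spool from where it was at the start of the episode above 0.04 m or angle between spool's own z axis and vertical above 0.6 rad).
It fails at once if the flux is moved by more than 40 mm or knocked over (distance of flux from where it was at the start of the episode above 0.04 m or angle between flux's own z axis and vertical above 0.6 rad).
It fails at once if the board is moved by more than 40 mm or knocked over (distance of board from where it was at the start of the episode above 0.04 m or angle between board's own z axis and vertical above 0.6 rad).
It fails at once if the pliers is moved by more than 40 mm or knocked over (distance of pliers from where it was at the start of the episode above 0.04 m or angle between pliers's own z axis and vertical above 0.6 rad).
Of battery1, battery2, battery3, battery4, battery5 only 3 to 5 are there at a start; the rules pass over those that are not, and their reading is None.
At some moment in a run one of battery1, battery2, battery3, battery4, battery5 may be knocked a few centimetres aside while the robot is not near it.
Once in a run the grip may slacken for a moment while it holds something.
It also fails if it takes over 210 s, if anything falls off the work surface, if the arm or the gripper's body presses on something with over 40 N, if the wrist force passes 120 N, or if a joint passes its speed limit or range.

## Working session

There is one attempt and no reset: what is moved stays moved. The work goes in short steps, Python scripts to look and compute and a tool call to move; the robot and the scene stay as the last step left them, time stands still between calls to the robot, and variables do not carry over. Pictures are saved under pics/ and viewed, and the job is handed in when it is done.

Besides the shell and the picture viewer there is one more tool, called after "Call:" by a JSON object that holds its "method" and its "body", one argument or row to a line. drive_tool: Moves the arm, as the interface text tells. Its arguments: {"type":"object","properties":{"commands":{"type":"array","items":{"type":"number"}},"hand":{"type":"number"},"force":{"type":"number"}},"required":["commands"]}

```bash
ls; mkdir -p pics
cat > h.py <<'E'
import numpy as np, cv2
from scipy.spatial.transform import Rotation as R
from cell import ctrl
def q2R(q): return R.from_quat([q[1],q[2],q[3],q[0]]).as_matrix()
def campose(p,st=None):
    if "T_tool_cam" in p:
        T=np.eye(4);T[:3,:3]=q2R(st["tool_rot"]);T[:3,3]=st["tcp_pos"]
        return T@np.array(p["T_tool_cam"])
    T=np.eye(4);o=np.array(p["orientation"],float)
    T[:3,:3]=q2R(o) if o.size==4 else o
    T[:3,3]=p["eye"];return T
def cloud(p,st=None):
    T=campose(p,st);z=p["range_z"].astype(float)
    v,u=np.mgrid[0:z.shape[0],0:z.shape[1]]
    P=np.stack([(u-p["cx"])/p["fx"]*z,(v-p["cy"])/p["fy"]*z,z],-1)
    W=P@T[:3,:3].T+T[:3,3];W[z==0]=np.nan;return W
def onplane(p,uv,h,st=None):
    T=campose(p,st);d=T[:3,:3]@np.array([(uv[0]-p["cx"])/p["fx"],(uv[1]-p["cy"])/p["fy"],1])
    return T[:3,3]+d*(h-T[2,3])/d[2]
def shot(name):
    st=ctrl.read_state();p=ctrl.read_camera(name);return p,st
E
python3 - <<'E'
from h import *
st=ctrl.read_state();print(st)
for n in ["scene","top"]:
    p,st=shot(n);cv2.imwrite(f"pics/{n}0.png",p["color"]);print(n,p["eye"],p["orientation"],p["fx"],p["shot"])
    for t in ["bin","cap","cap_grip","release_top","mat","battery1","spool","flux","board","pliers"]:
        r=ctrl.recognise(p,t);W=cloud(p)
        print(t,[(np.round(x["xy"]).tolist(),round(x["p"],2),np.round(W[int(x["xy"][1]),int(x["xy"][0])]).tolist()) for x in r[:9]])
E
```

```text
pics
{'clock': 0.0, 'qpos': array([ 1.01301576e+00,  3.42746635e-01,  1.52505121e+00,  7.15733607e-06,
        1.27540401e+00, -1.46016331e-01]), 'dq': array([ 0.00064459,  0.00042782,  0.00063759, -0.00167582,  0.0001631 ,
        0.00130864]), 'joint_efforts': array([-2.72114776e-03, -4.31243491e+01, -2.44216651e+01,  7.14393798e-02,
        5.62579965e-02, -1.27126186e-04]), 'tcp_pos': array([209.87715881, 480.76047778, 226.02062893]), 'tool_rot': array([-2.80543155e-04,  2.04431683e-01,  9.78880503e-01, -7.54114681e-04]), 'contact_force': array([-0.40956787,  0.29927466,  0.79237308]), 'wrist_torque': array([ 0.07057779, -0.03592407, -0.00285387]), 'gripper_width': 91.49624143623741}
scene [1249.73238351  281.9303532   884.87028091] [-0.2097456   0.55470487  0.74685345 -0.3008641 ] 488.46612684753313 1
bin [([192.0, 174.0], 0.83, [597.0, -116.0, 172.0])]
cap [([184.0, 138.0], 0.83, [545.0, -147.0, 224.0])]
cap_grip [([184.0, 133.0], 0.56, [536.0, -150.0, 229.0])]
release_top []
mat [([418.0, 221.0], 0.89, [443.0, 370.0, 6.0]), ([184.0, 135.0], 0.51, [541.0, -148.0, 226.0])]
batte
[... 906 characters left out ...]
.0])]
release_top [([345.0, 208.0], 0.66, [559.0, -71.0, 204.0])]
mat [([167.0, 278.0], 0.87, [416.0, 360.0, 2.0])]
battery1 [([235.0, 261.0], 0.69, [459.0, 183.0, 19.0]), ([276.0, 257.0], 0.59, [467.0, 78.0, 18.0]), ([298.0, 195.0], 0.55, [631.0, 19.0, 16.0]), ([335.0, 172.0], 0.53, [691.0, -83.0, 17.0]), ([239.0, 222.0], 0.5, [561.0, 174.0, 13.0]), ([263.0, 182.0], 0.47, [666.0, 110.0, 15.0]), ([271.0, 217.0], 0.47, [570.0, 92.0, 18.0])]
spool [([221.0, 181.0], 0.62, [669.0, 220.0, 30.0])]
flux [([197.0, 209.0], 0.55, [589.0, 281.0, 46.0])]
board [([294.0, 150.0], 0.85, [758.0, 26.0, 5.0]), ([346.0, 208.0], 0.44, [558.0, -75.0, 205.0])]
pliers [([377.0, 149.0], 0.67, [760.0, -204.0, 9.0])]
```

View pics/top0.png

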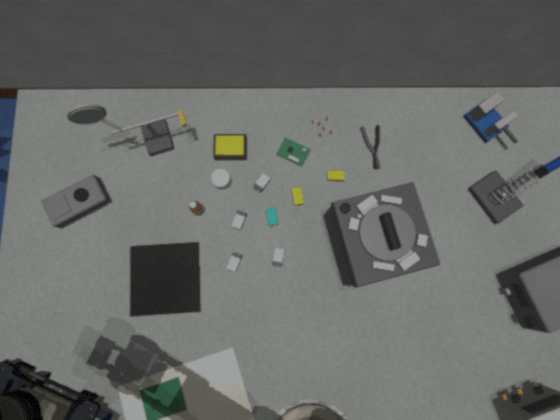

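View pics/scene0.png

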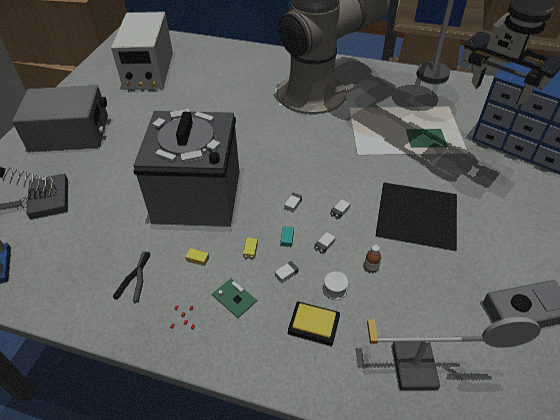

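Run:
```python
from h import *
p,st=shot("top");np.savez("top1.npz",**{k:v for k,v in p.items()})
W=cloud(p);c=p["color"].astype(int)
z=W[...,2]
reg=(W[...,0]>330)&(W[...,0]<680)&(W[...,1]<20)&(W[...,1]>-330)
lid=reg&(z>184)&(z<197)
m=(reg&(z>184)&(z<250)).astype(np.uint8);n,l,s,_=cv2.connectedComponentsWithStats(m);i=1+np.argmax(s[1:,4])
P=W[(l==i)][:,:2].astype(np.float32)
print("lid",cv2.minAreaRect(P),np.nanmedian(z[lid]))
P=W[reg&(z>215)&(z<245)];print("bar",len(P),cv2.minAreaRect(P[:,:2].astype(np.float32)),np.median(P[:,2]))
P=W[reg&(z>196.5)&(z<205)]
for zlo,zhi in [(197,203),(203,208),(208,215)]: print(zlo,(reg&(z>zlo)&(z<zhi)).sum())
# batteries
hsv=cv2.cvtColor(p["color"],cv2.COLOR_BGR2HSV)
b=(z>8)&(z<28)&(W[...,0]>380)&(W[...,0]<800)&(W[...,1]<300)&(W[...,1]>-350)
n,l,s,ce=cv2.connectedComponentsWithStats(b.astype(np.uint8))
for k in range(1,n):
    if s[k,4]>25:
        Q=W[l==k];r=cv2.minAreaRect(Q[:,:2].astype(np.float32))
        print(np.round(ce[k]),s[k,4],np.round(r[0]),np.round(r[1]),round(r[2]),np.round(np.median(Q[:,2])),hsv[l==k].mean(0).round())
r=cv2.resize(p["color"][150:310,180:460],None,fx=2.8,fy=2.8,interpolation=cv2.INTER_CUBIC);cv2.imwrite("pics/topz.png",r)
```

```text
lid ((505.40411376953125, -165.9700927734375), (190.29176330566406, 192.21388244628906), 13.765165328979492) 188.7217172852034
bar 413 ((504.9519348144531, -164.83309936523438), (79.64448547363281, 20.712953567504883), 14.021208763122559) 230.60442591240576
197 2237
203 285
208 42
[230. 147.] 787 [766. 199.] [67. 88.] 1 22.0 [ 30. 135. 128.]
[374. 150.] 176 [ 751. -190.] [44. 95.] 89 10.0 [66.  8. 71.]
[294. 159.] 35 [732.  25.] [30.  9.] 62 11.0 [ 76.  14. 141.]
[336. 175.] 161 [682. -90.] [48. 25.] 89 15.0 [ 30. 157. 153.]
[262. 182.] 175 [666. 114.] [27. 49.] 54 16.0 [ 74.   4. 136.]
[298. 196.] 170 [629.  17.] [49. 26.] 9 15.0 [ 30. 150. 154.]
[272. 217.] 176 [571.  87.] [48. 26.] 11 16.0 [ 87. 132. 143.]
[239. 219.] 178 [567. 174.] [26. 49.] 68 16.0 [ 75.   4. 139.]
[328. 228.] 34 [537. -60.] [75.  2.] 13 18.0 [62. 11. 53.]
[338. 264.] 60 [444. -83.] [109.   2.] 14 18.0 [60.  9. 52.]
[278. 257.] 181 [464.  73.] [26. 48.] 79 15.0 [ 80.   4. 141.]
[234. 261.] 185 [456. 186.] [26. 48.] 67 15.0 [ 79.   4. 141.]
```

View pics/topz.png

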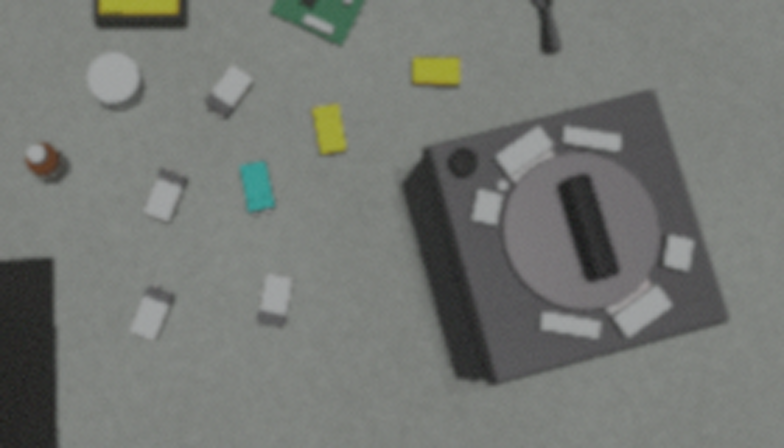

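Call:
{"method": "drive_tool", "body": {
  "commands": [40,-20,60,-0.1,60,-60,100,-0.2,80,-100,154,-0.3,100,-140,154,-0.4,125,-180,154,-0.5,150,-220,154,-0.6,170,-255,154,-0.7,190,-290,154,-0.8],
  "hand": 1,
  "force": 20
}}

```text
clock: 1.82
tcp_pos: [364.7, 251.3, 375.8]
tool_rot: [0.001, 0.571, 0.821, 0.001]
contact_force: [0.8, 0.6, 0.1]
gripper_width: 43.0
```

Call:
{"method": "drive_tool", "body": {
  "commands": [25,-40,0,-0.1,45,-75,0,-0.2,65,-110,0,-0.3,85,-145,0,-0.4,105,-180,0,-0.5,125,-215,0,-0.6,140,-250,0,-0.7,140,-280,0,-0.8]
}}

```text
clock: 2.48
tcp_pos: [506.4, -31.6, 374.8]
tool_rot: [0.001, 0.847, 0.531, 0.0]
contact_force: [0.0, -0.2, 0.4]
gripper_width: 0.3
```

Run:
```python
from h import *
p,st=shot("wrist");print(st["tcp_pos"],st["tool_rot"],st["gripper_width"],st["contact_force"]);print(p["T_tool_cam"])
cv2.imwrite("pics/w1.png",p["color"]);W=cloud(p,st)
for t in ["release_top","cap_grip","cap","bin"]:
    r=ctrl.recognise(p,t);print(t,[(np.round(x["xy"]).tolist(),round(x["p"],2),np.round(W[int(x["xy"][1]),int(x["xy"][0])],1).tolist()) for x in r[:9]])
p,st=shot("top");W=cloud(p);c=p["color"]
m=(c.max(-1)<40)&(W[...,2]<20)&(W[...,1]>230)&(W[...,1]<500)&(W[...,0]<560)&(W[...,0]>290)
n,l,s,_=cv2.connectedComponentsWithStats(m.astype(np.uint8));i=1+np.argmax(s[1:,4])
print("mat",cv2.minAreaRect(W[l==i][:,:2].astype(np.float32)),s[i])
```

```text
[506.40680684 -31.59773892 374.78984209] [7.72726278e-04 8.47474097e-01 5.30836070e-01 3.52237203e-04] 0.26361411175258176 [ 0.00484671 -0.18275742  0.38463463]
[[-9.09989091e-04 -9.50463669e-01 -3.10834337e-01  8.40503912e+01]
 [ 9.99999343e-01 -6.48019317e-04 -9.46065606e-04  8.89867619e-01]
 [ 6.97774333e-04 -3.10834994e-01  9.50463634e-01 -1.58335563e+02]
 [ 0.00000000e+00  0.00000000e+00  0.00000000e+00  1.00000000e+00]]
release_top [([336.0, 199.0], 0.55, [560.9, -73.2, 208.2])]
cap_grip [([333.0, 246.0], 0.56, [534.2, -131.4, 201.0])]
cap [([331.0, 244.0], 0.58, [533.0, -127.6, 201.2]), ([332.0, 35.0], 0.34, [666.5, 110.1, 18.3])]
bin [([318.0, 221.0], 0.69, [530.9, -90.4, 205.3])]
mat ((388.0484313964844, 373.1632385253906), (4.860128879547119, 7.417346477508545), 23.41493034362793) [160 288   4   3   6]
```

View pics/w1.png

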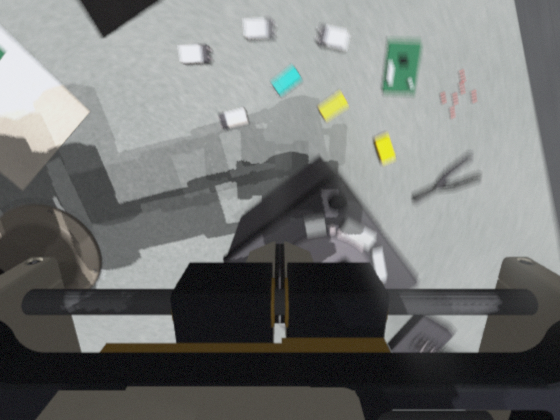

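Call:
{"method": "drive_tool", "body": {
  "commands": [20,-16,-20,-0.05,40,-32,-50,-0.09,54,-43,-85,-0.09,54,-43,-115,-0.09,54,-43,-140,-0.09,54,-43,-152,-0.09,54,-43,-152,-0.09,54,-43,-152,-0.09]
}}

```text
clock: 3.45
tcp_pos: [558.5, -69.4, 224.2]
tool_rot: [0.001, 0.868, 0.497, 0.001]
contact_force: [-0.3, -0.1, 0.3]
gripper_width: 0.4
```

Run:
```python
from h import *
p,st=shot("wrist");print(st["tcp_pos"],st["tool_rot"],st["gripper_width"],st["contact_force"])
cv2.imwrite("pics/w2.png",p["color"])
p,st=shot("scene");cv2.imwrite("pics/s2.png",cv2.resize(p["color"][60:240,80:300],None,fx=3,fy=3))
```

```text
[558.49133801 -69.44187491 224.24622123] [5.82847992e-04 8.67865774e-01 4.96797906e-01 7.06704106e-04] 0.4438332772041616 [-0.29179891 -0.07355382  0.32155338]
```

View pics/s2.png

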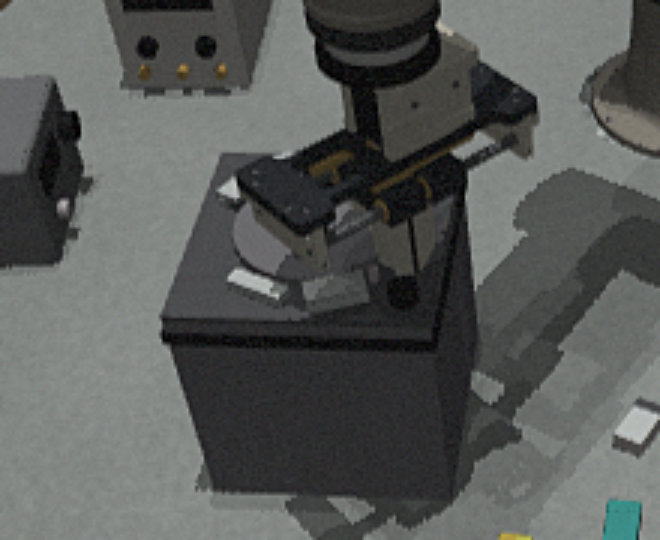

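View pics/w2.png

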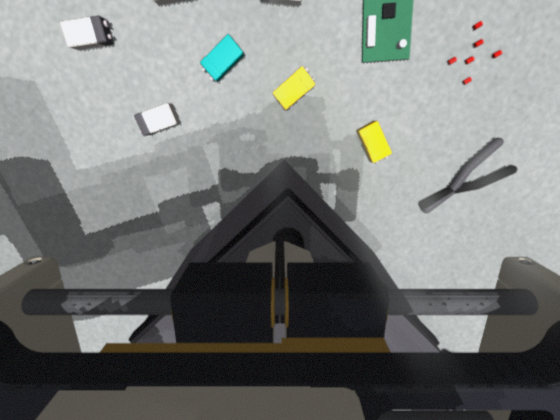

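Call:
{"method": "drive_tool", "body": {
  "commands": [2,-5,-4,0,2,-5,-10,0,2,-5,-16,0,2,-5,-20,0,2,-5,-24,0,2,-5,-27,0,2,-5,-28,0,2,-5,-28,0]
}}

```text
clock: 4.22
tcp_pos: [561.5, -75.3, 198.2]
tool_rot: [0.002, 0.868, 0.496, 0.002]
contact_force: [-0.5, -1.0, 5.5]
gripper_width: 0.4
```

Call:
{"method": "drive_tool", "body": {
  "commands": [-1,1,-2,0,-1,1,-4,0,-1,1,-5,0,-1,1,-5,0,-1,1,-5,0]
}}

```text
clock: 4.63
tcp_pos: [561.6, -75.3, 197.9]
tool_rot: [0.005, 0.868, 0.496, 0.004]
contact_force: [-7.3, -2.1, 27.1]
gripper_width: 0.4
```

Call:
{"method": "drive_tool", "body": {
  "commands": [0,0,25,0,0,0,60,0,-12,-20,75,-0.12,-24,-40,75,-0.24,-36,-60,75,-0.36,-48,-75,75,-0.48,-57,-90,75,-0.6,-57,-90,75,-0.72],
  "hand": -0.1
}}

```text
clock: 5.3
tcp_pos: [502.9, -167.4, 272.5]
tool_rot: [0.006, 0.988, 0.155, 0.001]
contact_force: [0.5, -0.3, -0.1]
gripper_width: 48.2
```

Run:
```python
from h import *
p,st=shot("wrist");print(st["tcp_pos"],st["tool_rot"],st["gripper_width"],st["contact_force"])
cv2.imwrite("pics/w3.png",p["color"])
p,st=shot("top");cv2.imwrite("pics/t3.png",cv2.resize(p["color"][160:310,300:460],None,fx=4,fy=4));W=cloud(p);z=W[...,2]
print(W[205:212,341:349,2].round())
```

```text
[ 502.90971008 -167.40745724  272.53205758] [0.00637384 0.9879463  0.15466062 0.00125892] 48.156625423672466 [ 0.49048236 -0.34934983 -0.05745683]
[[193. 198. 197. 197. 197. 197. 197. 199.]
 [196. 196. 196. 197. 197. 195. 196. 199.]
 [194. 196. 199. 195. 197. 197. 196. 199.]
 [197. 196. 198. 197. 196. 197. 199. 198.]
 [196. 196. 197. 197. 197. 197. 195. 198.]
 [196. 196. 196. 197. 198. 197. 197. 197.]
 [193. 199. 197. 193. 197. 197. 195. 195.]]
```

View pics/w3.png

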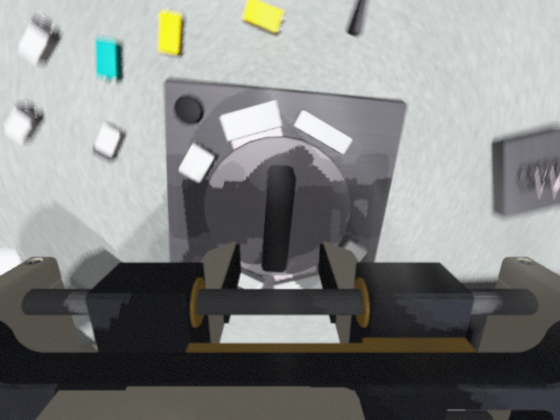

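View pics/t3.png

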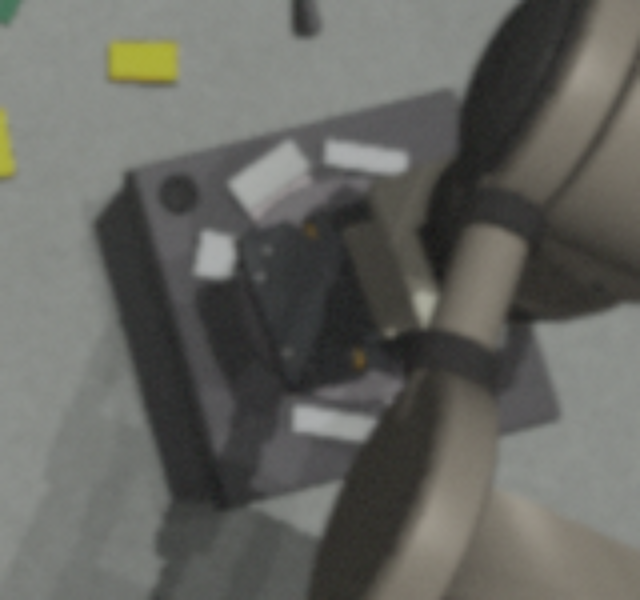

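Call:
{"method": "drive_tool", "body": {
  "commands": [2,2,-20,-0.07,2,2,-40,-0.07,2,2,-55,-0.07,2,2,-65,-0.07,2,2,-65,-0.07,2,2,-65,-0.07]
}}

```text
clock: 5.9
tcp_pos: [506.2, -163.4, 207.5]
tool_rot: [0.006, 0.992, 0.124, 0.001]
contact_force: [-0.1, 0.4, -0.0]
gripper_width: 50.3
```

Call:
{"method": "drive_tool", "body": {
  "commands": [0,0,0,0,0,0,0,0,0,0,0,0,0,0,0,0,0,0,0,0,0,0,0,0],
  "hand": 1,
  "force": 35
}}

```text
clock: 6.4
tcp_pos: [506.6, -163.7, 208.1]
tool_rot: [0.006, 0.992, 0.124, 0.002]
contact_force: [-0.0, -0.8, 3.6]
gripper_width: 19.8
```

Call:
{"method": "drive_tool", "body": {
  "commands": [0,0,0,0.1,0,0,0,0.2,0,0,0,0.3,0,0,0,0.4,0,0,0,0.5,0,0,0,0.6,0,0,0,0.7,0,0,0,0.8]
}}

```text
clock: 7.07
tcp_pos: [506.5, -163.1, 208.2]
tool_rot: [0.004, 0.864, 0.503, 0.004]
contact_force: [0.4, 2.3, 0.6]
gripper_width: 19.7
```

Call:
{"method": "drive_tool", "body": {
  "commands": [0,0,0,0.1,0,0,0,0.2,0,0,0,0.3,0,0,0,0.4,0,0,0,0.5,0,0,0,0.6,0,0,0,0.7,0,0,0,0.75]
}}

```text
clock: 7.73
tcp_pos: [505.9, -162.6, 208.1]
tool_rot: [0.002, 0.618, 0.786, 0.006]
contact_force: [-2.6, 1.5, 1.7]
gripper_width: 19.8
```

Run:
```python
from h import *
p,st=shot("wrist");print(st["tcp_pos"],st["tool_rot"],st["gripper_width"],st["contact_force"],st["wrist_torque"])
cv2.imwrite("pics/w4.png",p["color"])
```

```text
[ 505.92263022 -162.60976701  208.05728795] [0.00158239 0.61834077 0.78588828 0.00563932] 19.81676005289448 [-2.60475887  1.47462951  1.69329588] [ 0.10911332  0.458092   -0.13316828]
```

View pics/w4.png

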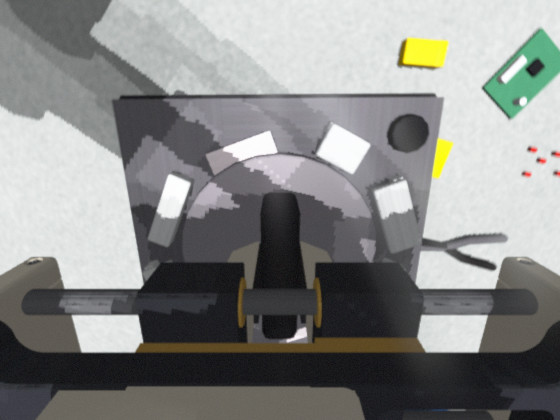

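Call:
{"method": "drive_tool", "body": {
  "commands": [0,-1,3,0,0,-1,8,0,0,-1,14,0,0,-1,20,0,0,-1,30,0,0,-1,45,0,0,-1,60,0,0,-1,60,0]
}}

```text
clock: 8.45
tcp_pos: [507.4, -164.3, 271.8]
tool_rot: [0.005, 0.618, 0.786, 0.006]
contact_force: [0.6, -0.4, -1.9]
gripper_width: 19.7
```

Run:
```python
from h import *
p,st=shot("wrist");print(st["tcp_pos"],st["tool_rot"],st["gripper_width"],st["contact_force"],st["wrist_torque"])
cv2.imwrite("pics/w5.png",p["color"])
p,st=shot("top");W=cloud(p);c=p["color"];cv2.imwrite("pics/t5.png",c)
r=ctrl.recognise(p,"mat");print(r)
m=(c.max(-1)<45)
n,l,s,ce=cv2.connectedComponentsWithStats(m.astype(np.uint8))
i=l[278,167];print(i,s[i]);ys,xs=np.where(l==i);print("mat",cv2.minAreaRect(W[l==i][:,:2].astype(np.float32)))
```

```text
[ 507.35112853 -164.3162549   271.8383398 ] [0.00486286 0.61815328 0.78601715 0.00631708] 19.686767469099014 [ 0.61409598 -0.37483927 -1.92212332] [-0.08485866  0.00925445  0.01094311]
[{'xy': [167.6, 278.6], 'p': 0.6}]
54 [ 133  253   52   60 1144]
mat ((391.4862060546875, 379.54486083984375), (146.5183868408203, 105.59207916259766), 33.29417037963867)
```

View pics/w5.png

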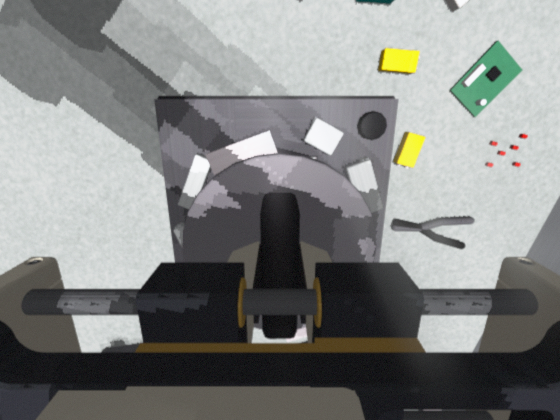

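View pics/t5.png

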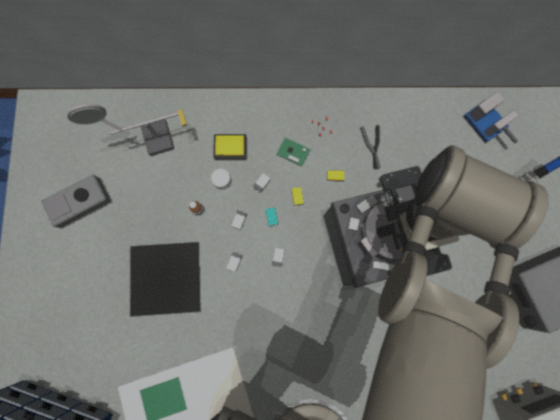

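Call:
{"method": "drive_tool", "body": {
  "commands": [-6,36,0,0,-12,72,0,0,-18,108,0,0,-24,144,0,0,-30,180,0,0,-36,216,-10,0,-42,252,-20,0,-48,288,-30,0],
  "force": 50
}}

```text
clock: 9.27
tcp_pos: [456.6, 126.0, 236.7]
tool_rot: [0.001, 0.618, 0.786, 0.005]
contact_force: [-0.4, -0.2, -1.7]
gripper_width: 19.8
```

Call:
{"method": "drive_tool", "body": {
  "commands": [-6,36,-20,0,-12,72,-40,0,-18,108,-60,0,-24,144,-80,0,-30,180,-110,0,-36,216,-140,0,-42,240,-160,0,-42,240,-160,0]
}}

```text
clock: 9.93
tcp_pos: [410.2, 368.5, 70.7]
tool_rot: [-0.001, 0.617, 0.787, 0.001]
contact_force: [-1.1, -0.7, -3.2]
gripper_width: 19.6
```

Run:
```python
from h import *
st=ctrl.read_state();print(st["tcp_pos"],st["tool_rot"],st["gripper_width"],st["contact_force"],st["wrist_torque"])
p,st=shot("scene");c=p["color"];cv2.imwrite("pics/s6.png",c)
p,st=shot("top");print(onplane(p,(165.5,279),4),onplane(p,(130,243),4),onplane(p,(201,314.5),4))
```

```text
[410.15358352 368.45401795  70.67562723] [-0.00096203  0.61695859  0.78699403  0.00125306] 19.616756114860447 [-1.14022395 -0.69415297 -3.20885556] [-0.13535014  0.12090601 -0.01027242]
[413.88586406 363.76881446   4.        ] [508.32383592 459.64101293   4.        ] [323.37273593 270.65499121   4.        ]
```

View pics/s6.png

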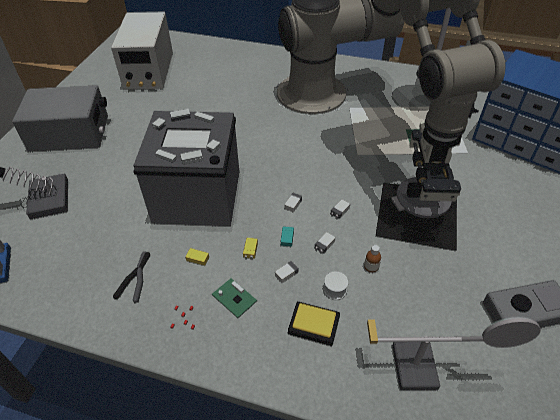

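Cap is held over the mat and the mouth is open (bright flap at about (187,138)). I'll move it to the mat centre at about (414,364) and lower.

Call:
{"method": "drive_tool", "body": {
  "commands": [4,-4,-15,0,4,-4,-30,0,4,-4,-38,0,4,-4,-44,0,4,-4,-46,0,4,-4,-48,0,4,-4,-48,0]
}}

```text
clock: 10.62
tcp_pos: [417.1, 362.1, 26.7]
tool_rot: [0.001, 0.617, 0.787, 0.003]
contact_force: [0.1, -1.1, -1.4]
gripper_width: 19.7
```

Call:
{"method": "drive_tool", "body": {
  "commands": [-2,1,-2,0,-2,1,-3,0,-2,1,-4,0,-2,1,-5,0,-2,1,-5,0]
}}

```text
clock: 11.03
tcp_pos: [415.1, 363.3, 21.9]
tool_rot: [0.001, 0.617, 0.787, 0.003]
contact_force: [-0.1, 0.2, 0.2]
gripper_width: 20.1
```

Call:
{"method": "drive_tool", "body": {
  "commands": [0,0,-1,0,0,0,-1,0,0,0,-1,0,0,0,-1,0]
}}

```text
clock: 11.37
tcp_pos: [415.2, 363.4, 21.5]
tool_rot: [0.001, 0.617, 0.787, 0.004]
contact_force: [-0.2, -1.0, 6.0]
gripper_width: 19.4
```

Call:
{"method": "drive_tool", "body": {
  "commands": [0,0,0,0,0,0,0,0,0,0,0,0,0,0,0,0,0,0,0,0,0,0,0,0],
  "hand": 0,
  "force": 20
}}

```text
clock: 11.87
tcp_pos: [415.2, 363.4, 21.4]
tool_rot: [0.001, 0.617, 0.787, 0.004]
contact_force: [0.2, -0.7, 0.1]
gripper_width: 45.7
```

Call:
{"method": "drive_tool", "body": {
  "commands": [0,0,15,0,0,0,40,0,0,0,80,0,0,0,120,0,0,-20,160,0,0,-60,200,0,0,-100,200,0]
}}

```text
clock: 12.45
tcp_pos: [416.9, 276.8, 223.3]
tool_rot: [0.002, 0.616, 0.788, 0.008]
contact_force: [0.5, -1.2, 0.8]
gripper_width: 45.7
```

```bash
cat > look.py <<'E'
from h import *
import sys
p,st=shot("top");W=cloud(p);z=W[...,2]
hsv=cv2.cvtColor(p["color"],cv2.COLOR_BGR2HSV)
b=(z>8)&(z<28)&(W[...,0]>330)&(W[...,0]<800)&(W[...,1]<300)&(W[...,1]>-350)
n,l,s,ce=cv2.connectedComponentsWithStats(b.astype(np.uint8))
for k in range(1,n):
    if 80<s[k,4]<400:
        Q=W[l==k];h=hsv[l==k].mean(0)
        if h[1]>60: continue
        (c,d,a)=cv2.minAreaRect(Q[:,:2].astype(np.float32))
        la=a if d[0]>d[1] else a+90
        print("px",np.round(ce[k]),s[k,4],"xy",np.round(c,1),"size",np.round(d),"longaxis deg",round((la+90)%180-90,1),"z",np.round(np.median(Q[:,2])),h.round())
cv2.imwrite(f"pics/{sys.argv[1]}.png",p["color"])
E
python3 look.py t7
python3 - <<'E'
from h import *
p,st=shot("wrist");print(st["tcp_pos"],st["gripper_width"],st["tool_rot"])
cv2.imwrite("pics/w7.png",p["color"])
p,st=shot("top");W=cloud(p);z=W[...,2]
m=(z>38)&(z<55)&(abs(W[...,0]-414)<90)&(abs(W[...,1]-362)<90);print("bar",m.sum(),cv2.minAreaRect(W[m][:,:2].astype(np.float32)),np.median(z[m]))
m=(z>9)&(z<22)&(abs(W[...,0]-414)<90)&(abs(W[...,1]-362)<90);print("disc",m.sum(),cv2.minAreaRect(W[m][:,:2].astype(np.float32)),np.median(z[m]))
E
```

```text
px [374. 150.] 170 xy [ 750.2 -192.8] size [42. 96.] longaxis deg -0.4 z 10.0 [65.  8. 74.]
px [262. 182.] 173 xy [665.4 113.7] size [27. 49.] longaxis deg -35.7 z 15.0 [ 75.   4. 138.]
px [239. 219.] 180 xy [566.4 173.8] size [26. 49.] longaxis deg -22.1 z 16.0 [ 77.   4. 141.]
px [278. 257.] 183 xy [464.   72.1] size [26. 48.] longaxis deg -12.2 z 15.0 [ 79.   4. 142.]
px [234. 261.] 187 xy [456.4 185.6] size [26. 48.] longaxis deg -23.5 z 16.0 [ 43.   8. 120.]
[416.57816085 269.7219005  223.04105079] 46.02245799322207 [0.0035305  0.61728453 0.78671527 0.00514045]
bar 0 ((0.0, 0.0), (0.0, 0.0), 0.0) nan
disc 17 ((380.2576599121094, 358.12164306640625), (40.134010314941406, 184.42308044433594), 43.93623733520508) 10.036445833846301
  return _methods._mean(a, axis=axis, dtype=dtype,
  ret = ret.dtype.type(ret / rcount)
```

View pics/t7.png

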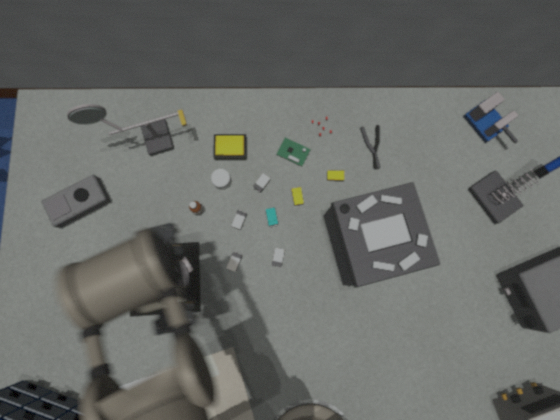

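View pics/w7.png

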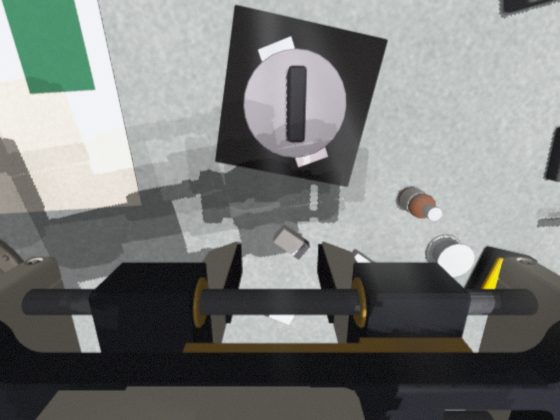

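```bash
cat > wl.py <<'E'
from h import *
import sys
p,st=shot("wrist");W=cloud(p,st);z=W[...,2]
print("tcp",st["tcp_pos"].round(1),"psi",round(np.degrees(2*np.arctan2(st["tool_rot"][2],st["tool_rot"][1]))-90,1),"w",round(st["gripper_width"],1))
hsv=cv2.cvtColor(p["color"],cv2.COLOR_BGR2HSV)
b=(z>8)&(z<28)
n,l,s,ce=cv2.connectedComponentsWithStats(b.astype(np.uint8))
for k in range(1,n):
    if 150<s[k,4]<8000:
        Q=W[l==k];h=hsv[l==k].mean(0)
        (c,d,a)=cv2.minAreaRect(Q[:,:2].astype(np.float32))
        if max(d)>70 or min(d)<18: continue
        la=a if d[0]>d[1] else a+90
        print("px",np.round(ce[k]),s[k,4],"xy",np.round(c,1),"size",np.round(d),"longaxis deg",round((la+90)%180-90,1),"z",np.round(np.median(Q[:,2])),h.round())
cv2.imwrite(f"pics/{sys.argv[1]}.png",p["color"])
p,st=shot("top");W=cloud(p);hsv=cv2.cvtColor(p["color"],cv2.COLOR_BGR2HSV)
m=(W[...,2]>175)&(W[...,2]<200)&(np.hypot(W[...,0]-505,W[...,1]+165)<59)&(hsv[...,2]>120)
n,l,s,ce=cv2.connectedComponentsWithStats(m.astype(np.uint8));k=1+np.argmax(s[1:,4]) if n>1 else 0
if k:
    Q=W[l==k];print("flap",s[k,4],cv2.minAreaRect(Q[:,:2].astype(np.float32)),np.median(Q[:,2]))
    Qm=Q-Q.mean(0);co=np.linalg.lstsq(np.c_[Qm[:,:2],np.ones(len(Q))],Q[:,2],rcond=None)[0];print("flap slope",co[:2].round(3))
E
python3 wl.py w7b
```

```text
tcp [415.8 273.6 220. ] psi 13.6 w 45.9
px [292. 247.] 653 xy [458.4 184.8] size [27. 50.] longaxis deg -22.7 z 17.0 [ 45.  10. 157.]
px [  6. 263.] 249 xy [72.5 69.2] size [21. 36.] longaxis deg -85.1 z 11.0 [ 19.  29. 107.]
px [490. 271.] 662 xy [741.9 215.2] size [69. 30.] longaxis deg 71.4 z 18.0 [71. 85. 79.]
px [282. 320.] 290 xy [467.5  70.7] size [25. 46.] longaxis deg -10.6 z 18.0 [109.   5. 225.]
flap 1246 ((506.6413269042969, -163.4549560546875), (62.72582244873047, 100.54969787597656), 13.446162223815918) 183.91137749424257
flap slope [-0.001  0.001]
```

Call:
{"method": "drive_tool", "body": {
  "commands": [6,-12,0,0.12,12,-25,0,0.24,18,-37,-20,0.36,24,-50,-50,0.48,30,-62,-80,0.6,36,-75,-110,0.72,42,-89,-130,0.84,42,-89,-150,0.93],
  "hand": -0.3,
  "force": 20
}}

```text
clock: 13.37
tcp_pos: [457.1, 185.5, 65.7]
tool_rot: [-0.002, 0.196, 0.981, 0.003]
contact_force: [0.8, 0.7, -0.3]
gripper_width: 59.4
```

```bash
python3 wl.py w8
```

```text
tcp [457.1 185.5  65.7] psi 67.3 w 59.4
px [281. 224.] 1978 xy [458.4 185.6] size [26. 49.] longaxis deg -23.1 z 17.0 [ 37.   9. 118.]
px [316. 329.] 848 xy [559.2 177.1] size [26. 29.] longaxis deg -22.7 z 17.0 [ 97.   3. 243.]
flap 1246 ((506.6899719238281, -163.78170776367188), (62.607093811035156, 101.21147918701172), 13.50182056427002) 183.99627795205538
flap slope [-0.003  0.001]
```

View pics/w8.png

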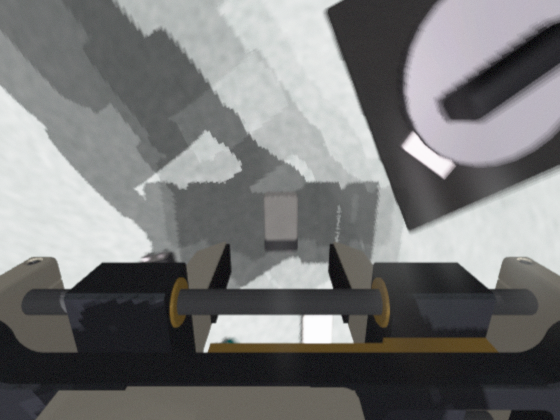

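Battery D at (281,224) sits centred between the open fingers. I'll descend to about z = 4 mm and close.

Call:
{"method": "drive_tool", "body": {
  "commands": [1,0,-25,0,1,0,-45,0,1,0,-57,0,1,0,-61.5,0,1,0,-61.5,0,1,0,-61.5,0]
}}

```text
clock: 13.97
tcp_pos: [456.2, 187.0, 3.9]
tool_rot: [-0.005, 0.199, 0.98, 0.002]
contact_force: [0.5, 0.2, 0.6]
gripper_width: 59.5
```

Call:
{"method": "drive_tool", "body": {
  "commands": [0,0,0,0,0,0,0,0,0,0,0,0,0,0,0,0,0,0,0,0],
  "hand": 1,
  "force": 25
}}

```text
clock: 14.38
tcp_pos: [456.4, 187.0, 4.2]
tool_rot: [-0.004, 0.199, 0.98, 0.002]
contact_force: [-0.1, -0.1, 0.0]
gripper_width: 30.7
```

Call:
{"method": "drive_tool", "body": {
  "commands": [0,0,30,0,0,0,70,0,0,0,110,0,0,0,150,0,0,0,190,0,5,-35,225,0,10,-70,250,0.1,15,-105,250,0.2]
}}

```text
clock: 15.05
tcp_pos: [472.6, 84.3, 258.7]
tool_rot: [-0.0, 0.097, 0.995, 0.002]
contact_force: [2.3, 0.2, -0.3]
gripper_width: 0.4
```

```bash
python3 look.py t9
```

```text
px [374. 149.] 173 xy [ 752.7 -191.5] size [43. 94.] longaxis deg -1.5 z 10.0 [67.  7. 72.]
px [262. 182.] 173 xy [665.  113.5] size [26. 49.] longaxis deg -36.0 z 15.0 [ 67.   4. 138.]
```

View pics/t9.png

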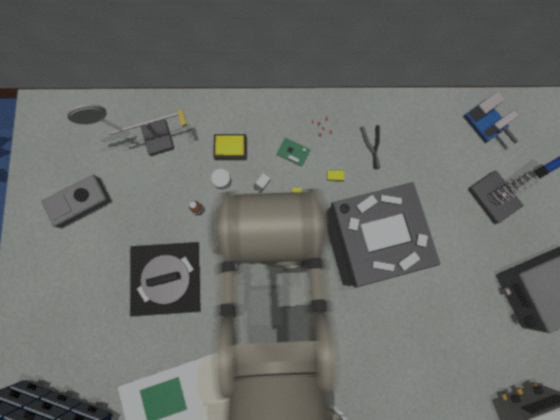

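Call:
{"method": "drive_tool", "body": {
  "commands": [-5,35,0,-0.1,-12,70,0,-0.2,-16,100,-20,-0.2,-16,102,-50,-0.2,-16,102,-60,-0.2,-16,102,-60,-0.2],
  "hand": -0.3
}}

```text
clock: 15.6
tcp_pos: [455.5, 179.0, 194.8]
tool_rot: [-0.003, 0.193, 0.981, -0.001]
contact_force: [0.7, -0.0, -0.8]
gripper_width: 35.8
```

```bash
python3 wl.py w9;python3 look.py t9b
```

```text
tcp [455.5 179.  194.8] psi 67.8 w 35.8
px [287. 185.] 848 xy [458.5 185.3] size [26. 49.] longaxis deg -21.8 z 17.0 [ 38.   9. 114.]
px [205. 225.] 817 xy [465.9  71.6] size [27. 49.] longaxis deg -12.2 z 17.0 [ 70.   9. 156.]
px [295. 332.] 462 xy [665.2 114.8] size [27. 45.] longaxis deg -35.0 z 17.0 [107.   8. 167.]
flap 1244 ((506.69097900390625, -163.44985961914062), (62.73036193847656, 100.66732025146484), 13.536418914794922) 183.94565303921894
flap slope [-0.001  0.003]
px [374. 150.] 176 xy [ 754.9 -204.3] size [99. 41.] longaxis deg 15.7 z 10.0 [65.  8. 72.]
px [262. 182.] 172 xy [665.  113.7] size [26. 49.] longaxis deg -36.5 z 15.0 [ 71.   4. 137.]
px [279. 257.] 153 xy [463.7  70.6] size [25. 49.] longaxis deg -7.2 z 15.0 [ 45.   8. 116.]
```

View pics/w9.png

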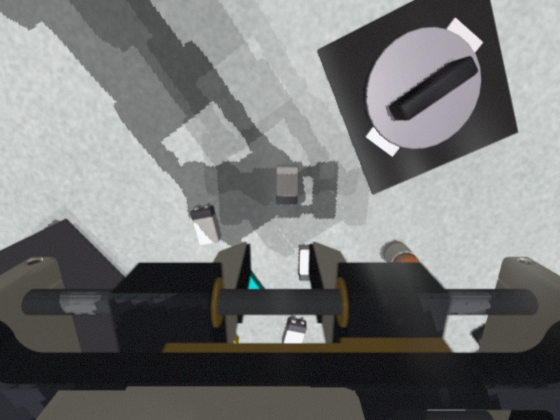

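Call:
{"method": "drive_tool", "body": {
  "commands": [2,6,-40,0,2,6,-80,0,2,6,-120,0,2,6,-150,0,2,6,-175,0,2,6,-190,0,2,6,-190.5,0,2,6,-190.5,0],
  "hand": -0.3
}}

```text
clock: 16.42
tcp_pos: [460.9, 184.5, 8.4]
tool_rot: [0.0, 0.194, 0.981, 0.0]
contact_force: [0.2, -0.5, 0.6]
gripper_width: 59.7
```

Call:
{"method": "drive_tool", "body": {
  "commands": [0,0,0,0,0,0,0,0,0,0,0,0,0,0,0,0,0,0,0,0,0,0,0,0,0,0,0,0,0,0,0,0],
  "hand": 1,
  "force": 25
}}

```text
clock: 17.08
tcp_pos: [461.1, 184.6, 8.8]
tool_rot: [0.0, 0.194, 0.981, 0.0]
contact_force: [0.1, -0.5, 5.1]
gripper_width: 25.6
```

Call:
{"method": "drive_tool", "body": {
  "commands": [0,0,0,0,0,0,0,0,-2,1,-3,0,-2,1,-5,0,-2,1,-5,0],
  "hand": 0.1
}}

```text
clock: 17.5
tcp_pos: [458.5, 185.6, 3.2]
tool_rot: [-0.0, 0.194, 0.981, 0.0]
contact_force: [0.3, -0.4, -0.6]
gripper_width: 41.0
```

Call:
{"method": "drive_tool", "body": {
  "commands": [0,0,0,0,0,0,0,0,0,0,0,0,0,0,0,0,0,0,0,0,0,0,0,0],
  "hand": 1,
  "force": 25
}}

```text
clock: 18.0
tcp_pos: [458.5, 185.5, 3.2]
tool_rot: [-0.0, 0.194, 0.981, 0.0]
contact_force: [-0.4, 0.6, -0.4]
gripper_width: 25.9
```

Call:
{"method": "drive_tool", "body": {
  "commands": [0,0,40,0,0,0,80,0,0,0,120,0,0,-10,160,0,5,-30,195,0.05,10,-60,225,0.1,15,-95,240,0.15,20,-130,247,0.2]
}}

```text
clock: 18.67
tcp_pos: [479.5, 54.5, 253.5]
tool_rot: [0.003, 0.093, 0.996, 0.0]
contact_force: [0.6, -0.4, -0.9]
gripper_width: 26.0
```

Call:
{"method": "drive_tool", "body": {
  "commands": [5,-36,0,0.08,10,-72,0,0.16,15,-108,0,0.24,20,-144,0,0.32,24,-180,0,0.38,27,-205,0,0.42,27,-215,0,0.43,27,-218,0,0.43]
}}

```text
clock: 19.33
tcp_pos: [506.2, -165.7, 253.0]
tool_rot: [0.002, -0.121, 0.993, 0.001]
contact_force: [0.3, 1.1, 0.1]
gripper_width: 25.5
```

```bash
python3 wl.py w10
python3 - <<'E'
from h import *
p,st=shot("scene");cv2.imwrite("pics/s10.png",cv2.resize(p["color"][60:240,80:300],None,fx=3,fy=3))
E
```

```text
tcp [ 506.2 -165.7  253. ] psi 103.8 w 25.5
px [18. 23.] 629 xy [ 409.1 -515. ] size [28. 59.] longaxis deg -25.7 z 18.0 [108.  12.  54.]
px [449. 187.] 707 xy [466.6  71.1] size [27. 48.] longaxis deg -10.5 z 17.0 [ 99.   5. 200.]
px [429. 255.] 582 xy [573.3  86.3] size [50. 27.] longaxis deg 11.4 z 17.0 [ 90. 162. 190.]
px [483. 264.] 586 xy [568.7 172.6] size [26. 49.] longaxis deg -22.1 z 17.0 [ 96.   6. 194.]
```

View pics/s10.png

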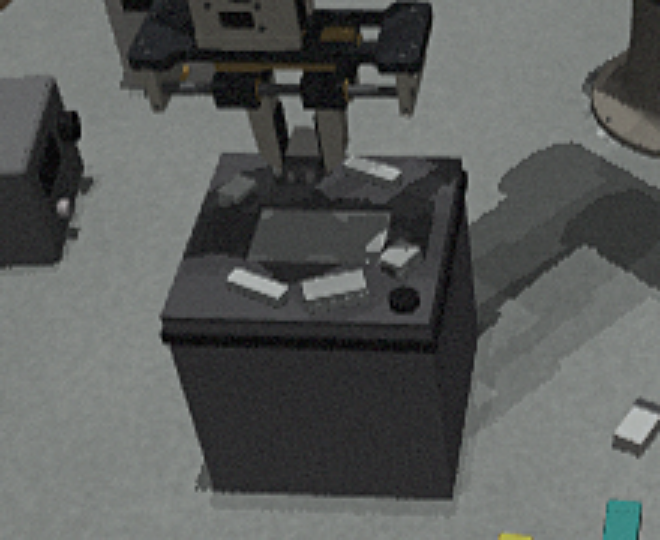

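View pics/w10.png

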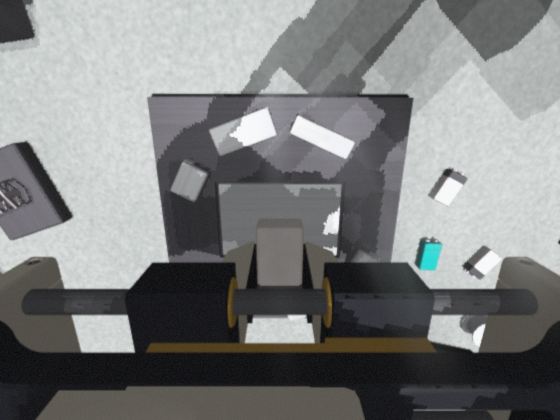

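Call:
{"method": "drive_tool", "body": {
  "commands": [-3,1,-15,0,-3,1,-30,0,-3,1,-42,0,-3,1,-50,0,-3,1,-56,0,-3,1,-58,0]
}}

```text
clock: 19.98
tcp_pos: [503.1, -161.0, 194.8]
tool_rot: [0.002, -0.122, 0.993, 0.001]
contact_force: [0.3, -0.5, 0.3]
gripper_width: 25.9
```

Call:
{"method": "drive_tool", "body": {
  "commands": [0,0,-7,0,0,0,-14,0,0,0,-21,0,0,0,-28,0,0,0,-35,0,0,0,-42,0,0,0,-48,0,0,0,-49,0]
}}

```text
clock: 20.65
tcp_pos: [502.2, -160.7, 144.1]
tool_rot: [0.001, -0.122, 0.993, 0.002]
contact_force: [-1.7, -0.7, 0.2]
gripper_width: 25.4
```

Run:
```python
from h import *
p,st=shot("wrist");print(st["tcp_pos"],st["contact_force"],st["gripper_width"]);cv2.imwrite("pics/w11.png",p["color"])
```

```text
[ 502.20382662 -160.72247864  144.0867661 ] [-1.69432645 -0.6818018   0.18040459] 25.409914705172756
```

View pics/w11.png

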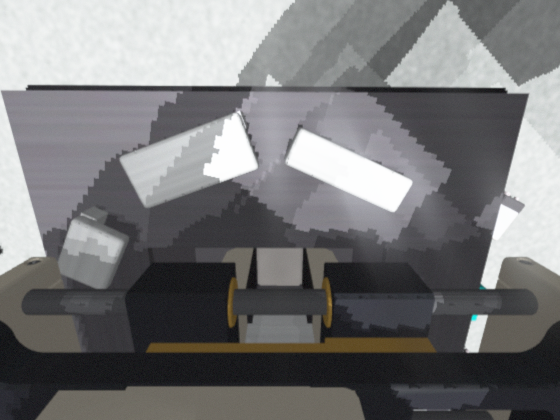

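Call:
{"method": "drive_tool", "body": {
  "commands": [0,0,0,0,0,0,0,0,0,0,0,0,0,0,0,0,0,0,0,0,0,0,0,0,0,0,0,0,0,0,0,0],
  "hand": 0.06
}}

```text
clock: 21.37
tcp_pos: [502.4, -160.8, 144.6]
tool_rot: [0.001, -0.122, 0.993, 0.002]
contact_force: [-1.4, 1.3, 0.8]
gripper_width: 43.3
```

Run:
```python
from h import *
p,st=shot("wrist");print(st["tcp_pos"],st["contact_force"],st["gripper_width"]);cv2.imwrite("pics/w12.png",p["color"])
```

```text
[ 502.38893838 -160.78138315  144.5717281 ] [-1.42795253  1.30562131  0.83931748] 43.333381113924816
```

View pics/w12.png

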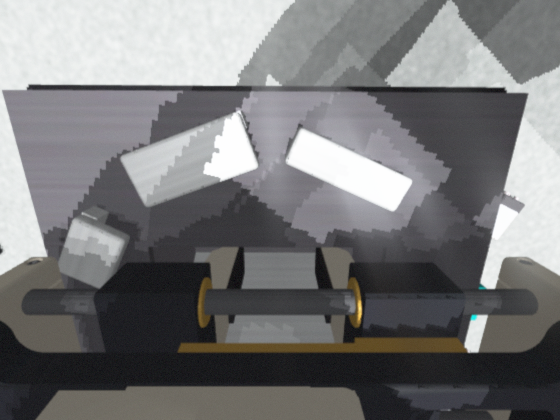

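Call:
{"method": "drive_tool", "body": {
  "commands": [0,0,20,0,0,0,50,0,0,0,85,0,0,0,110,0,-4,35,115,-0.08,-8,70,115,-0.16,-13,105,115,-0.24,-18,140,115,-0.32]
}}

```text
clock: 22.08
tcp_pos: [484.3, -19.6, 259.8]
tool_rot: [0.002, 0.04, 0.999, 0.002]
contact_force: [0.5, 0.6, 0.8]
gripper_width: 43.3
```

Call:
{"method": "drive_tool", "body": {
  "commands": [-9,38,0,-0.06,-18,75,-20,-0.12,-18,90,-55,-0.12,-18,90,-95,-0.12,-18,90,-130,-0.12,-18,90,-160,-0.12,-18,90,-170,-0.12,-18,90,-170,-0.12],
  "hand": -0.3
}}

```text
clock: 22.75
tcp_pos: [464.7, 70.6, 87.2]
tool_rot: [-0.0, 0.1, 0.995, 0.002]
contact_force: [-0.2, -0.5, 0.6]
gripper_width: 59.9
```

```bash
python3 wl.py w13; python3 look.py t13
```

```text
tcp [464.7  70.6  87.2] psi 78.5 w 59.9
px [282. 217.] 1679 xy [466.   71.6] size [26. 49.] longaxis deg -11.3 z 17.0 [46. 10. 98.]
px [322. 327.] 653 xy [581.1  88. ] size [33. 26.] longaxis deg 10.6 z 17.0 [ 89. 225. 202.]
flap 1244 ((506.70208740234375, -163.642578125), (62.73625564575195, 101.59822845458984), 13.487680435180664) 183.89505419916907
flap slope [0.001 0.004]
px [374. 150.] 173 xy [ 751.5 -191.8] size [42. 97.] longaxis deg -1.5 z 10.0 [61.  8. 72.]
px [262. 182.] 176 xy [665.6 113.9] size [27. 49.] longaxis deg -35.0 z 15.0 [ 71.   4. 138.]
px [239. 219.] 179 xy [566.7 173.6] size [26. 49.] longaxis deg -22.1 z 15.0 [ 76.   4. 141.]
```

View pics/t13.png

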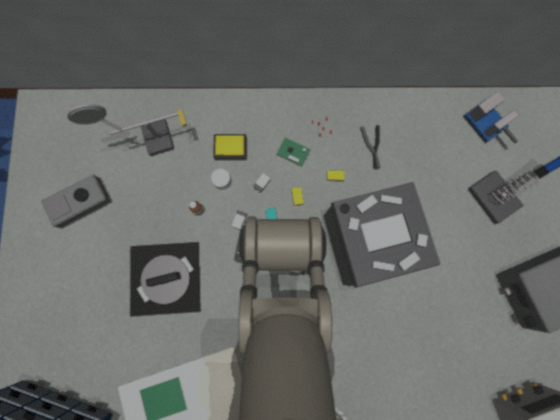

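View pics/w13.png

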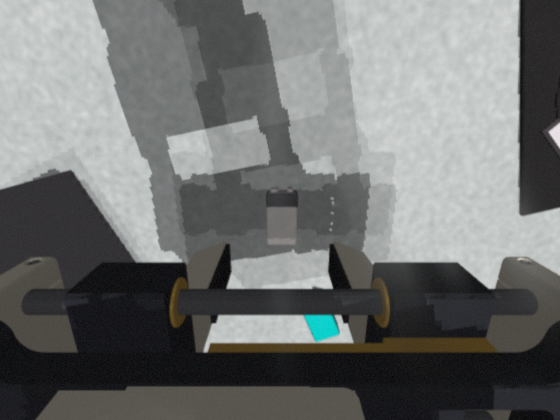

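Battery D is in, the flap reads flat and shut (slope ~0), and battery C at (282,217) lies centred between the fingers.

Call:
{"method": "drive_tool", "body": {
  "commands": [1,0,-30,0,1,0,-55,0,1,0,-72,0,1,0,-80,0,1,0,-83,0,1,0,-83,0,1,0,-83,0]
}}

```text
clock: 23.48
tcp_pos: [469.4, 70.4, 9.0]
tool_rot: [0.004, 0.1, 0.995, 0.002]
contact_force: [0.6, -0.0, -0.3]
gripper_width: 59.5
```

Call:
{"method": "drive_tool", "body": {
  "commands": [0,0,0,0,0,0,0,0,0,0,0,0,0,0,0,0,0,0,0,0,0,0,0,0,0,0,0,0,0,0,0,0],
  "hand": 1,
  "force": 25
}}

```text
clock: 24.15
tcp_pos: [469.5, 70.5, 9.1]
tool_rot: [0.004, 0.1, 0.995, 0.002]
contact_force: [0.6, 0.1, 2.1]
gripper_width: 25.5
```

Call:
{"method": "drive_tool", "body": {
  "commands": [0,0,0,0,0,0,0,0,-3,1,-3,0,-3,1,-5.5,0,-3,1,-5.5,0],
  "hand": 0.1
}}

```text
clock: 24.57
tcp_pos: [465.8, 71.5, 3.0]
tool_rot: [0.004, 0.1, 0.995, 0.002]
contact_force: [1.0, -0.7, -0.3]
gripper_width: 40.9
```

Call:
{"method": "drive_tool", "body": {
  "commands": [0,0,0,0,0,0,0,0,0,0,0,0,0,0,0,0,0,0,0,0,0,0,0,0,0,0,0,0],
  "hand": 1,
  "force": 25
}}

```text
clock: 25.15
tcp_pos: [465.8, 71.5, 3.0]
tool_rot: [0.004, 0.1, 0.995, 0.002]
contact_force: [-0.3, 0.5, -0.2]
gripper_width: 25.8
```

Call:
{"method": "drive_tool", "body": {
  "commands": [0,0,40,0,0,0,80,0,0,0,120,0,0,-5,160,0,5,-20,195,0.08,10,-45,225,0.16,15,-80,240,0.24,20,-115,247,0.32]
}}

```text
clock: 25.82
tcp_pos: [486.8, -44.5, 253.3]
tool_rot: [0.006, -0.063, 0.998, 0.002]
contact_force: [1.4, 0.4, -1.1]
gripper_width: 25.8
```

Call:
{"method": "drive_tool", "body": {
  "commands": [5,-36,0,0.04,10,-72,0,0.08,16,-105,0,0.11,16,-119,0,0.11,16,-119,-3,0.11,16,-119,-5,0.11]
}}

```text
clock: 26.32
tcp_pos: [502.4, -163.4, 247.7]
tool_rot: [0.006, -0.116, 0.993, 0.003]
contact_force: [-0.6, 0.5, -0.7]
gripper_width: 25.7
```

```bash
python3 wl.py w14
```

```text
tcp [ 502.4 -163.4  247.7] psi 103.4 w 25.7
px [10. 23.] 598 xy [ 403.4 -510.5] size [24. 52.] longaxis deg -15.9 z 18.0 [111.  12.  54.]
px [429. 256.] 593 xy [573.3  86.1] size [49. 27.] longaxis deg 10.7 z 17.0 [ 90. 163. 192.]
px [483. 264.] 600 xy [569.  173.1] size [30. 49.] longaxis deg -22.1 z 17.0 [ 95.   6. 195.]
```

View pics/w14.png

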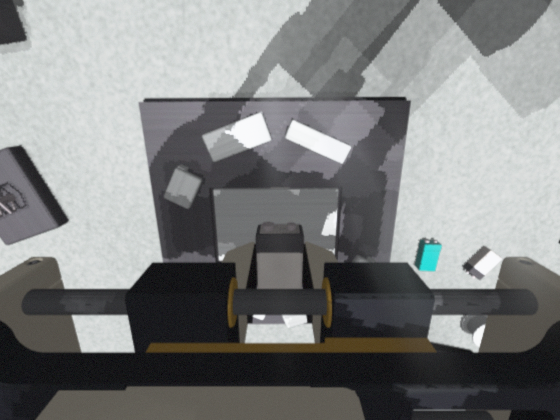

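Battery C is held square over the mouth (battery at (280,250), mouth at (277,225)). Pushing in.

Call:
{"method": "drive_tool", "body": {
  "commands": [0,0,-15,0,0,0,-30,0,0,0,-40,0,0,0,-47,0,0,0,-51,0,0,0,-53,0]
}}

```text
clock: 26.92
tcp_pos: [502.3, -161.4, 194.4]
tool_rot: [0.005, -0.118, 0.993, 0.003]
contact_force: [-0.4, 0.0, -1.2]
gripper_width: 25.8
```

Call:
{"method": "drive_tool", "body": {
  "commands": [0,-2,-7,0,0,-2,-14,0,0,-2,-21,0,0,-2,-28,0,0,-2,-35,0,0,-2,-42,0,0,-2,-48,0,0,-2,-49,0]
}}

```text
clock: 27.58
tcp_pos: [501.5, -163.2, 143.8]
tool_rot: [0.004, -0.118, 0.993, 0.004]
contact_force: [-1.4, -0.5, 0.6]
gripper_width: 26.0
```

Call:
{"method": "drive_tool", "body": {
  "commands": [0,0,0,0,0,0,0,0,0,0,0,0,0,0,0,0,0,0,0,0,0,0,0,0,0,0,0,0,0,0,0,0],
  "hand": 0.06
}}

```text
clock: 28.25
tcp_pos: [501.6, -163.2, 144.0]
tool_rot: [0.004, -0.118, 0.993, 0.003]
contact_force: [-1.6, 0.3, 1.2]
gripper_width: 43.2
```

Run:
```python
from h import *
p,st=shot("wrist");print(st["tcp_pos"],st["contact_force"],st["gripper_width"]);cv2.imwrite("pics/w15.png",p["color"][200:])
```

```text
[ 501.59703316 -163.21886739  143.9774218 ] [-1.60791049  0.29549936  1.20633794] 43.23936830271993
```

View pics/w15.png

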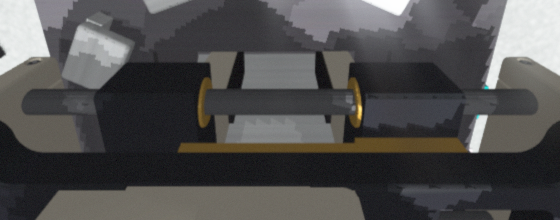

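Call:
{"method": "drive_tool", "body": {
  "commands": [0,0,20,0,0,0,50,0,0,0,85,0,0,0,110,0,6,35,115,-0.08,13,70,115,-0.16,20,105,115,-0.24,28,140,115,-0.32]
}}

```text
clock: 28.97
tcp_pos: [529.9, -21.8, 259.4]
tool_rot: [0.006, 0.044, 0.999, 0.003]
contact_force: [1.2, -0.8, -0.7]
gripper_width: 43.3
```

Call:
{"method": "drive_tool", "body": {
  "commands": [7,38,0,-0.08,14,76,0,-0.16,21,114,0,-0.24,28,150,-10,-0.3,34,184,-40,-0.3,34,184,-75,-0.3,34,184,-110,-0.3,34,184,-130,-0.3],
  "hand": -0.4
}}

```text
clock: 29.63
tcp_pos: [562.0, 163.2, 125.4]
tool_rot: [0.004, 0.192, 0.981, 0.001]
contact_force: [-0.4, -0.0, -0.8]
gripper_width: 64.5
```

```bash
python3 wl.py w16; python3 look.py t16
python3 - <<'E'
from h import *
for n in ["scene","top"]:
    p,st=shot(n);W=cloud(p);z=W[...,2]
    m=(z>35)&(z<85)&(np.hypot(W[...,0]-597,W[...,1]-282)<35)
    print(n,m.sum(),np.nanmin(W[m],0),np.nanmax(W[m],0))
cv2.imwrite("pics/s16.png",shot("scene")[0]["color"])
E
```

```text
tcp [562.  163.2 125.4] psi 67.9 w 64.5
px [292. 202.] 1275 xy [568.9 173.6] size [26. 50.] longaxis deg -22.2 z 17.0 [39.  9. 98.]
px [214. 234.] 966 xy [573.   86.7] size [49. 27.] longaxis deg 9.9 z 17.0 [ 90. 199.  94.]
flap 1251 ((507.0168151855469, -164.0230712890625), (63.11268615722656, 101.71717834472656), 13.520381927490234) 183.92720569245012
flap slope [0.001 0.001]
px [374. 150.] 168 xy [ 752.1 -192.5] size [42. 93.] longaxis deg -1.1 z 10.0 [62.  7. 75.]
px [334. 250.] 100 xy [482.1 -73.5] size [188.   2.] longaxis deg 13.8 z 18.0 [56. 10. 54.]
scene 203 [591.0889254  270.85930065  35.26378605] [618.36175131 301.32550557  71.42266353]Traceback (most recent call last):
  File "<stdin>", line 5, in <module>
    res = np.fmin.reduce(a, axis=axis, out=out, **kwargs)
ValueError: zero-size array to reduction operation fmin which has no identity
```

View pics/w16.png

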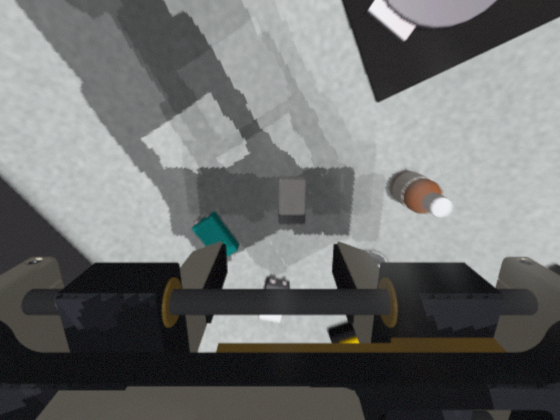

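Call:
{"method": "drive_tool", "body": {
  "commands": [3,1,-30,0,3,1,-60,0,3,1,-85,0,3,1,-100,0,3,1,-110,0,3,1,-112,0]
}}

```text
clock: 30.38
tcp_pos: [568.7, 163.2, 19.3]
tool_rot: [0.008, 0.193, 0.981, 0.003]
contact_force: [-0.2, 0.4, 0.3]
gripper_width: 64.3
```

Call:
{"method": "drive_tool", "body": {
  "commands": [-3,1,-6,0,-3,1,-11,0,-3,1,-15,0,-3,1,-15.5,0,-3,1,-15.5,0]
}}

```text
clock: 30.8
tcp_pos: [565.8, 164.2, 4.0]
tool_rot: [0.008, 0.193, 0.981, 0.003]
contact_force: [0.1, -0.3, 0.5]
gripper_width: 64.5
```

Call:
{"method": "drive_tool", "body": {
  "commands": [0,0,0,0,0,0,0,0,0,0,0,0,0,0,0,0,0,0,0,0,0,0,0,0,0,0,0,0,0,0,0,0],
  "hand": 1,
  "force": 25
}}

```text
clock: 31.47
tcp_pos: [566.0, 164.3, 4.1]
tool_rot: [0.008, 0.193, 0.981, 0.003]
contact_force: [1.3, 0.9, 1.6]
gripper_width: 25.7
```

Call:
{"method": "drive_tool", "body": {
  "commands": [0,0,40,0,0,0,80,0,0,0,120,0,0,-10,160,0.05,-5,-30,195,0.12,-12,-60,225,0.2,-18,-95,240,0.28,-25,-130,247,0.35]
}}

```text
clock: 32.13
tcp_pos: [541.4, 33.3, 254.3]
tool_rot: [0.01, 0.017, 1.0, 0.004]
contact_force: [0.8, -0.0, -1.0]
gripper_width: 25.8
```

Call:
{"method": "drive_tool", "body": {
  "commands": [-7,-36,0,0.06,-14,-72,0,0.12,-20,-108,0,0.18,-27,-144,0,0.24,-38,-180,0,0.27,-38,-197,0,0.27,-38,-197,0,0.27,-38,-197,0,0.27]
}}

```text
clock: 32.8
tcp_pos: [503.0, -164.4, 254.0]
tool_rot: [0.009, -0.117, 0.993, 0.006]
contact_force: [-1.1, -0.6, -0.2]
gripper_width: 26.0
```

```bash
python3 wl.py w17
```

```text
tcp [ 503.  -164.4  254. ] psi 103.4 w 26.0
px [12. 22.] 607 xy [ 405.5 -511.9] size [24. 53.] longaxis deg -18.8 z 18.0 [112.  11.  54.]
px [426. 252.] 570 xy [573.2  86.3] size [49. 27.] longaxis deg 11.1 z 17.0 [ 90. 163. 191.]
```

View pics/w17.png

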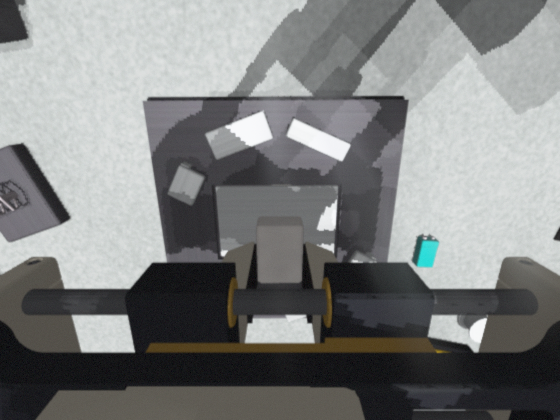

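Battery B is square over the mouth, at (280,248). Pushing in.

Call:
{"method": "drive_tool", "body": {
  "commands": [0,0,-15,0,0,0,-32,0,0,0,-45,0,0,0,-53,0,0,0,-58,0,0,0,-60,0]
}}

```text
clock: 33.4
tcp_pos: [503.4, -161.9, 193.7]
tool_rot: [0.009, -0.119, 0.993, 0.006]
contact_force: [-0.7, -0.2, -1.2]
gripper_width: 25.7
```

Call:
{"method": "drive_tool", "body": {
  "commands": [0,-2,-7,0,0,-2,-14,0,0,-2,-21,0,0,-2,-28,0,0,-2,-35,0,0,-2,-42,0,0,-2,-48,0,0,-2,-49,0]
}}

```text
clock: 34.07
tcp_pos: [502.6, -163.6, 143.0]
tool_rot: [0.008, -0.119, 0.993, 0.007]
contact_force: [-2.8, -0.2, 1.5]
gripper_width: 25.9
```

Call:
{"method": "drive_tool", "body": {
  "commands": [0,0,0,0,0,0,0,0,0,0,0,0,0,0,0,0,0,0,0,0,0,0,0,0,0,0,0,0,0,0,0,0],
  "hand": 0.06
}}

```text
clock: 34.73
tcp_pos: [502.6, -163.6, 143.2]
tool_rot: [0.008, -0.119, 0.993, 0.006]
contact_force: [-1.9, 0.3, 0.3]
gripper_width: 43.2
```

Run:
```python
from h import *
p,st=shot("wrist");print(st["tcp_pos"],st["contact_force"],st["gripper_width"]);cv2.imwrite("pics/w18.png",p["color"][200:])
```

```text
[ 502.64316506 -163.64132602  143.19046513] [-1.85978604  0.29062389  0.34961371] 43.193331816573306
```

View pics/w18.png

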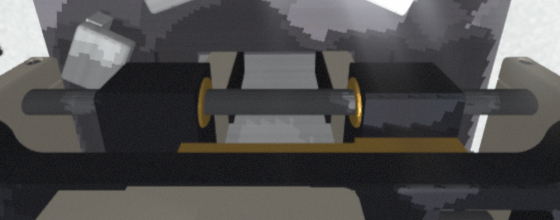

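Call:
{"method": "drive_tool", "body": {
  "commands": [0,0,20,0,0,0,50,0,0,0,85,0,0,0,110,0,18,30,115,-0.1,36,60,115,-0.2,54,92,115,-0.3,72,124,115,-0.4]
}}

```text
clock: 35.45
tcp_pos: [575.6, -38.5, 258.7]
tool_rot: [0.01, 0.084, 0.996, 0.005]
contact_force: [1.7, -0.2, -0.2]
gripper_width: 43.0
```

Call:
{"method": "drive_tool", "body": {
  "commands": [20,34,0,-0.1,40,68,0,-0.2,60,102,0,-0.3,80,130,-20,-0.4,90,152,-50,-0.45,90,152,-90,-0.45,90,152,-125,-0.45,90,152,-135,-0.45],
  "hand": -0.35
}}

```text
clock: 36.12
tcp_pos: [662.5, 114.2, 116.9]
tool_rot: [0.006, 0.303, 0.953, 0.001]
contact_force: [-0.6, -0.7, -1.2]
gripper_width: 62.1
```

```bash
python3 wl.py w19; python3 look.py t19
```

```text
tcp [662.5 114.2 116.9] psi 54.7 w 62.1
px [196. 142.] 1722 xy [573.1  86.7] size [49. 27.] longaxis deg 10.3 z 17.0 [ 90. 202. 174.]
px [282. 207.] 1359 xy [667.2 113.7] size [26. 49.] longaxis deg -35.6 z 17.0 [44.  9. 99.]
px [179. 232.] 1383 xy [631.   17.3] size [49. 27.] longaxis deg 9.0 z 17.0 [ 26. 232. 173.]
flap 1274 ((506.774169921875, -163.66433715820312), (63.5837516784668, 102.15135955810547), 13.834568977355957) 183.84749765096342
flap slope [0.003 0.005]
px [374. 150.] 173 xy [ 750.6 -195.5] size [96. 42.] longaxis deg 3.1 z 10.0 [60.  7. 77.]
px [335. 254.] 88 xy [473.7 -75.5] size [171.   1.] longaxis deg 13.7 z 17.0 [56.  9. 55.]
```

View pics/w19.png

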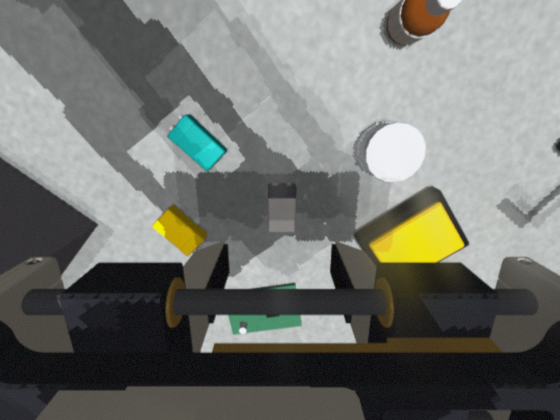

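View pics/t19.png

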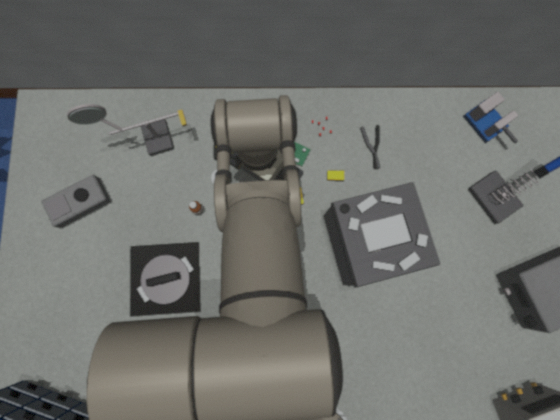

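Call:
{"method": "drive_tool", "body": {
  "commands": [2,0,-30,0,2,0,-60,0,2,0,-80,0,2,0,-95,0,2,0,-102,0,2,0,-103,0]
}}

```text
clock: 36.77
tcp_pos: [669.1, 113.0, 22.5]
tool_rot: [0.012, 0.304, 0.952, 0.003]
contact_force: [0.5, 0.3, 0.1]
gripper_width: 62.0
```

Call:
{"method": "drive_tool", "body": {
  "commands": [-2,1,-7,0,-2,1,-14,0,-2,1,-18,0,-2,1,-18.5,0,-2,1,-18.5,0]
}}

```text
clock: 37.18
tcp_pos: [667.1, 114.0, 4.0]
tool_rot: [0.012, 0.304, 0.952, 0.003]
contact_force: [0.5, -0.1, -0.3]
gripper_width: 62.0
```

Call:
{"method": "drive_tool", "body": {
  "commands": [0,0,0,0,0,0,0,0,0,0,0,0,0,0,0,0,0,0,0,0,0,0,0,0,0,0,0,0,0,0,0,0],
  "hand": 1,
  "force": 25
}}

```text
clock: 37.85
tcp_pos: [667.2, 114.1, 4.1]
tool_rot: [0.012, 0.304, 0.952, 0.003]
contact_force: [0.3, -0.3, 0.4]
gripper_width: 25.8
```

Call:
{"method": "drive_tool", "body": {
  "commands": [0,0,40,0,0,0,80,0,0,0,120,0,-6,-10,160,0.08,-16,-25,195,0.16,-30,-50,225,0.26,-48,-80,240,0.36,-66,-110,247,0.46]
}}

```text
clock: 38.52
tcp_pos: [601.5, 3.4, 254.5]
tool_rot: [0.013, 0.076, 0.997, 0.005]
contact_force: [0.6, -0.2, -1.0]
gripper_width: 25.3
```

Call:
{"method": "drive_tool", "body": {
  "commands": [-18,-32,0,0.08,-36,-64,0,0.16,-54,-96,0,0.24,-74,-128,0,0.32,-98,-160,0,0.39,-98,-168,0,0.39,-98,-168,0,0.39,-98,-168,0,0.39]
}}

```text
clock: 39.18
tcp_pos: [503.6, -164.7, 254.6]
tool_rot: [0.012, -0.117, 0.993, 0.008]
contact_force: [0.2, -0.4, -0.4]
gripper_width: 25.2
```

```bash
python3 wl.py w20
```

```text
tcp [ 503.6 -164.7  254.6] psi 103.5 w 25.2
px [10. 20.] 546 xy [ 404.9 -510.3] size [21. 46.] longaxis deg -15.3 z 17.0 [113.  12.  54.]
px [425. 250.] 565 xy [573.3  86.1] size [49. 27.] longaxis deg 9.3 z 17.0 [ 90. 162. 192.]
```

View pics/w20.png

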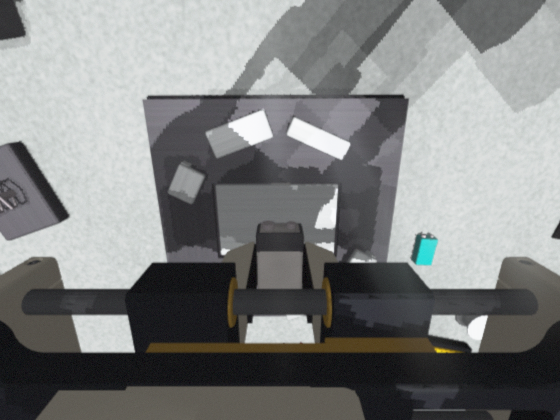

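The last battery is aligned over the mouth, at (280,250). Pushing in.

Call:
{"method": "drive_tool", "body": {
  "commands": [-1,0,-15,0,-1,0,-32,0,-1,0,-45,0,-1,0,-53,0,-1,0,-58,0,-1,0,-60,0]
}}

```text
clock: 39.78
tcp_pos: [503.3, -162.7, 193.8]
tool_rot: [0.012, -0.119, 0.993, 0.009]
contact_force: [-0.1, 0.8, 0.4]
gripper_width: 25.7
```

Call:
{"method": "drive_tool", "body": {
  "commands": [0,-2,-7,0,0,-2,-14,0,0,-2,-21,0,0,-2,-28,0,0,-2,-35,0,0,-2,-42,0,0,-2,-48,0,0,-2,-49,0]
}}

```text
clock: 40.45
tcp_pos: [502.5, -164.4, 143.3]
tool_rot: [0.011, -0.119, 0.993, 0.009]
contact_force: [-2.2, -0.4, 0.9]
gripper_width: 25.6
```

Call:
{"method": "drive_tool", "body": {
  "commands": [0,0,0,0,0,0,0,0,0,0,0,0,0,0,0,0,0,0,0,0,0,0,0,0,0,0,0,0,0,0,0,0],
  "hand": 0.06
}}

```text
clock: 41.12
tcp_pos: [502.5, -164.4, 143.4]
tool_rot: [0.011, -0.119, 0.993, 0.009]
contact_force: [-1.5, 0.8, 1.3]
gripper_width: 43.1
```

Run:
```python
from h import *
p,st=shot("wrist");print(st["tcp_pos"],st["contact_force"],st["gripper_width"]);cv2.imwrite("pics/w21.png",p["color"][200:])
```

```text
[ 502.52729943 -164.39164933  143.36841079] [-1.54565953  0.81450789  1.32708668] 43.074101915525354
```

View pics/w21.png

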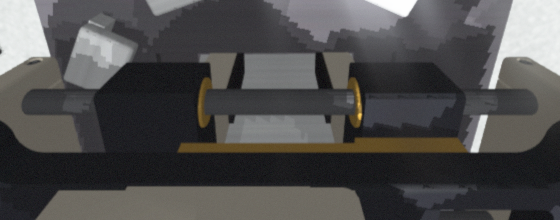

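Released. Now I'll rise and clear out of both camera views.

Call:
{"method": "drive_tool", "body": {
  "commands": [0,0,20,0,0,0,50,0,0,0,85,0,0,0,120,0,-10,35,130,0,-20,70,150,0,-30,105,170,0,-40,140,190,0]
}}

```text
clock: 41.83
tcp_pos: [462.1, -23.2, 334.3]
tool_rot: [0.011, -0.119, 0.993, 0.009]
contact_force: [1.7, 0.5, 0.1]
gripper_width: 43.3
```

Call:
{"method": "drive_tool", "body": {
  "commands": [-10,38,0,0,-20,76,0,0,-30,114,0,0,-40,150,0,0,-50,170,0,0,-50,170,0,0]
}}

```text
clock: 42.33
tcp_pos: [410.6, 150.2, 334.8]
tool_rot: [0.012, -0.121, 0.993, 0.01]
contact_force: [-0.9, 0.2, 0.5]
gripper_width: 43.2
```

```bash
python3 wl.py w22; python3 look.py t22
python3 - <<'E'
from h import *
p,st=shot("scene");cv2.imwrite("pics/s22.png",p["color"])
print([ (np.round(r["xy"]),r["p"]) for r in ctrl.recognise(p,"battery1")])
W=cloud(p)
m=(W[...,2]>40)&(W[...,2]<55)&(np.hypot(W[...,0]-414,W[...,1]-364)<70)
print("bar",m.sum(),np.nanmedian(W[m],0), cv2.minAreaRect(W[m][:,:2].astype(np.float32)))
E
```

```text
tcp [410.6 150.2 334.8] psi 103.9 w 43.2
px [221. 237.] 330 xy [570.9  86.5] size [45. 26.] longaxis deg 10.2 z 17.0 [ 91. 190. 191.]
px [179. 254.] 266 xy [622.3  16.2] size [33. 26.] longaxis deg 10.8 z 17.0 [ 29. 243. 211.]
px [112. 269.] 175 xy [ 680.9 -102.7] size [23. 34.] longaxis deg -33.0 z 17.0 [ 28. 239. 203.]
flap 1243 ((506.4591369628906, -163.69873046875), (63.12165069580078, 100.56913757324219), 13.647323608398438) 183.93793365472857
flap slope [-0.001  0.006]
px [374. 150.] 173 xy [ 750.8 -191.2] size [45. 95.] longaxis deg -0.9 z 10.0 [57.  8. 72.]
px [334. 250.] 90 xy [482.1 -73.4] size [188.   2.] longaxis deg 13.5 z 19.0 [62.  9. 52.]
[(array([196., 255.]), 0.62), (array([283., 232.]), 0.53), (array([251., 248.]), 0.5)]
bar 252 [420.26547153 363.3925084   45.4160591 ] ((417.33807373046875, 362.9903869628906), (24.393600463867188, 79.7618637084961), 13.336197853088379)
```

View pics/t22.png

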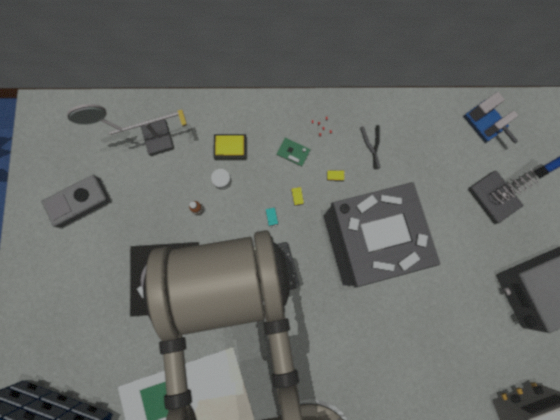

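View pics/s22.png

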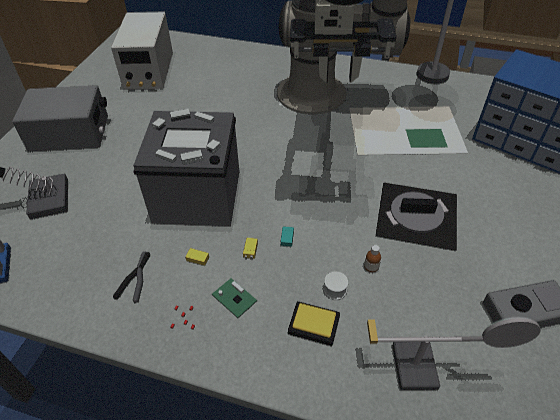

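Run:
```python
from cell import ctrl
print(ctrl.job_done())
```

```text
the job is handed in; nothing more can be done
None
```

The bin is open and all four spent batteries on the bench went through the flap. I handed the job in at about 42 s, and no verdict was reported.

- **Button and cap:** I pressed the button until it met a hard stop; its top then measured about 8 mm above the lid. I turned the cap about 89° anticlockwise, lifted it off and laid it on the mat.
- **Batteries:** I gripped each one across its 26 mm side, pushed it about 46 mm below the lid and let go. The first pick failed because I lifted before the fingers had shut. The battery had not moved, so I repeated the pick. I left the turquoise and yellow look-alikes alone.

**Last checks:**
- The flap lies flat and level, with nothing on it.
- No white battery is left in the pictures, including close views around the bin. The network's three remaining "battery" reports are the yellow and turquoise blocks.
- The cap lies grip upwards about 4 mm from the mat's centre.
- The spool, bottle, board and pliers look to be in their original places.
- The gripper was well clear of everything.

I could not see inside the bin. That the batteries are in rests on the fingers being empty after each release and the flap having shut each time.

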